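Put the washed cutlery away in its drawer trays

TASK

Sort the four pieces of cutlery on the draining mat into the shallow wooden trays: the fork into the long tray that already has a fork in it, the spoon into the long tray that already has a spoon, and both teaspoons into the short tray. Pick each piece up near its balance point and carry it level, then lay it down lengthwise inside its tray without letting it fall from a height. Leave the white cup and the measuring cup on the mat where they stand.

Things in the scene. Friction and masses are not known exactly. Their poses are not given: they have to be found in the camera images.
- fork: Table fork, steel, 198 mm long, 27 wide at the tines, 17 high; lies on the 5 mm thick mat. Origin: mid-length, in the plane it rests on; x along it to the tines, z up. Handle arched: at x = -10 to +20 mm it is a bar 8 mm wide (in y), 4 thick, underside 13 and top 17 mm above what it lies on. Tines heavy: balance point at x = +14 mm.
- spoon: Table spoon, much larger than the teaspoons, steel, 194 mm long, 39 wide at the bowl, 17 high; lies on the 5 mm thick mat. Origin: mid-length, in the plane it rests on; x along it to the bowl, z up. Handle arched: at x = -10 to +20 mm it is a bar 8 mm wide (in y), 4 thick, underside 13 and top 17 mm above what it lies on. Bowl heavy: balance point at x = +20 mm.
- teaspoon_a: Teaspoon, one of two alike, steel, 134 mm long, 27 wide at the bowl, 12 high; lies on the 5 mm thick mat. Origin: mid-length, in the plane it rests on; x along it to the bowl, z up. Handle arched: at x = -10 to +20 mm it is a bar 8 mm wide (in y), 4 thick, underside 9 and top 12 mm above what it lies on. Bowl heavy: balance point at x = +14 mm.
- teaspoon_b: Teaspoon, the other of two alike, steel, 134 mm long, 27 wide at the bowl, 12 high; lies on the 5 mm thick mat. Origin: mid-length, in the plane it rests on; x along it to the bowl, z up. Handle arched: at x = -10 to +20 mm it is a bar 8 mm wide (in y), 4 thick, underside 9 and top 12 mm above what it lies on. Bowl heavy: balance point at x = +14 mm.
- fork_tray: Fork tray (long): open shallow bamboo drawer tray, fixed, outside 236 x 94 mm and 26 mm high, inside 226 x 84 mm, walls and floor 5 mm thick. Origin: centre of its underside; x along its length, z up. A loose fork like the other already lies in it lengthwise, its middle line about 24 mm to the +y side of the tray's middle, so the -y half is free.
- spoon_tray: Spoon tray (long): open shallow bamboo drawer tray, fixed, outside 236 x 94 mm and 26 mm high, inside 226 x 84 mm, walls and floor 5 mm thick. Origin: centre of its underside; x along its length, z up. A loose table spoon like the other already lies in it lengthwise, its middle line about 21 mm to the +y side of the tray's middle, so the -y half is free.
- teaspoon_tray: Teaspoon tray, the only short one: open shallow bamboo drawer tray, fixed, outside 165 x 94 mm and 26 mm high, inside 155 x 84 mm, walls and floor 5 mm thick. Origin: centre of its underside; x along its length, z up. Empty; it takes two teaspoons side by side.
- white_cup: White handled cup, 60 x 80 x 67 mm, standing on the far end of the mat; to be left alone. Origin: underside, middle of its outline (any handle included).
- measuring_cup: Clear measuring cup, 67 mm wide, 74 mm high, standing on the far end of the mat; to be left alone. Origin: underside, middle of its outline (any handle included).

How it is judged:
At the end, for the whole second after the job is handed in: Each piece lies released and at rest in its own tray (fork with fork, spoon with spoon, teaspoons in the short one): middle within 18 mm lengthwise and 36 mm crosswise of the tray's, underside under 20 mm above the worktop, within 12 degrees of the tray's length, tilted under 17 (x of fork in the frame of fork_tray between -0.018 and 0.018 m and y of fork in the frame of fork_tray between -0.036 and 0.036 m and z of fork in the frame of fork_tray between 0 and 0.02 m and angle between the x axis of fork and the x axis of fork_tray, either way round below 0.22 rad and angle between each of fork, spoon, teaspoon_a, teaspoon_b's own z axis and vertical below 0.3 rad and contact force between each of fork, spoon, teaspoon_a, teaspoon_b and the fingers below 0.05 N and linear speed of each of fork, spoon, teaspoon_a, teaspoon_b below 0.02 m/s and x of spoon in the frame of spoon_tray between -0.018 and 0.018 m and y of spoon in the frame of spoon_tray between -0.036 and 0.036 m and z of spoon in the frame of spoon_tray between 0 and 0.02 m and angle between the x axis of spoon and the x axis of spoon_tray, either way round below 0.22 rad and x of teaspoon_a in the frame of teaspoon_tray between -0.018 and 0.018 m and y of teaspoon_a in the frame of teaspoon_tray between -0.036 and 0.036 m and z of teaspoon_a in the frame of teaspoon_tray between 0 and 0.02 m and angle between the x axis of each of teaspoon_a, teaspoon_b and the x axis of teaspoon_tray, either way round below 0.22 rad and x of teaspoon_b in the frame of teaspoon_tray between -0.018 and 0.018 m and y of teaspoon_b in the frame of teaspoon_tray between -0.036 and 0.036 m and z of teaspoon_b in the frame of teaspoon_tray between 0 and 0.02 m); the robot touches nothing.
It fails at once if a piece is tipped more than about 26 degrees while it is carried ((height (world z) of fork above 0.07 m and angle between fork's own z axis and vertical above 0.45 rad) or (height (world z) of spoon above 0.07 m and angle between spoon's own z axis and vertical above 0.45 rad) or (height (world z) of teaspoon_a above 0.07 m and angle between teaspoon_a's own z axis and vertical above 0.45 rad) or (height (world z) of teaspoon_b above 0.07 m and angle between teaspoon_b's own z axis and vertical above 0.45 rad)).
It fails at once if a piece is let fall from more than about 4 cm ((contact force between fork and the fingers below 0.05 N and linear speed of fork above 0.9 m/s) or (contact force between spoon and the fingers below 0.05 N and linear speed of spoon above 0.9 m/s) or (contact force between teaspoon_a and the fingers below 0.05 N and linear speed of teaspoon_a above 0.9 m/s) or (contact force between teaspoon_b and the fingers below 0.05 N and linear speed of teaspoon_b above 0.9 m/s)).
It fails at once if the white cup or the measuring cup is shifted by more than 3 cm or knocked over (distance of any of white_cup, measuring_cup from where it was at the start of the episode above 0.03 m or angle between any of white_cup, measuring_cup's own z axis and vertical above 0.5 rad).
It also fails if it takes over 96 s, if anything falls off the work surface, if the arm or the gripper's body presses on something with over 40 N, if the wrist force passes 120 N, or if a joint passes its speed limit or range.

ROBOT

A 7-joint arm with a two-finger parallel gripper is mounted at the origin on the work surface; the furniture and walls round the work are solid. World frame = base frame: x ahead of the robot, y to its left, z up, the work surface at z = 0. Lengths are in m, angles in rad, forces in N, time in s.
With the tool pointing down it reaches from about 0.35 to 0.775 m from the base axis. Payload 3.1 kg.
Tool frame: the origin (TCP) lies between the finger pads; the fingertips stand 25 mm ahead of it and the grasp point (between the pads) lies 6 mm ahead of it; z points along the fingers, y is the line along which they close (so a half turn about z gives the same grasp; the last joint's range is limited). The gripper opens to 85 mm and grips with 20 to 120 N. Pads are 22 mm wide; open, the fingers measure 114 mm over their backs; the gripper's body (76 mm by 85 mm) begins 54 mm behind the grasp point. The pads swing forward as they close: fully open they stand 13 mm farther back than shut.
Start: joints at [-1.303, 0.311, 0.014, 1.512, -0.004, 1.319, -0.027], TCP at [0.168, 0.524, 0.256] pointing down, gripper open.
Joint ranges: [-2.7, 2.7], [-0.3, 1.91], [-1.27, 1.3], [0.12, 2.57], [-1.44, 4.58], [0.2, 2.03], [-3.05, 3.05]. Speed limits (rad/s): [2.79, 2.79, 3.14, 3.14, 3.14, 3.14, 3.14].

INTERFACE

Orientations are given as a rotation vector (axis times angle).
In Python, from rig import * gives the robot as it stands.
- The arm moves only by the shell command python3 -m inch 'ROWS'. ROWS is a JSON object whose key "rows" holds a list of rows, 1 to 5 of them, each of 5 numbers: the finger opening in m, then dx, dy, dz in mm, then a turn about the tool's z in units of 0.1 rad; each row is the pose to reach, as a shift and turn from the pose commanded when the command began, along the tool's axes at that moment; what a row does not reach only later rows make up. A row lasts 1/12 s, in which the tool goes at most 0.0417 m and 0.125 rad, less where a joint would pass 70% of its speed; a pose out of reach is approached as far as the arm can. The fingers move at their own pace and stop on an object; the grip force is fixed at half the most. Time passes only in rows, so rows that do not move let the fingers close. It prints the time, the measured TCP pose, the force, the opening and the grip force at its end. Input that does not fit is refused with a message, and nothing moves.
- get_state(): the state, without advancing time (a new reading comes with each control period).
- capture(name): name is "scene" or "top"; returns the picture (480x640x3 uint8, red, green, blue); there is no depth.
- get_calibration(name): a dict with "mtx" (3x3 intrinsics, pixels), "xyz" and "attitude" of the camera in the world. Camera axes: x right, y up, looking along -z (the intrinsics and any distortion apply to the point x, -y, -z); pixel columns grow to the right and rows downward; lengths in m; the calibration is good to about 2 mm. A picture is of the moment at which its call begins. get_calibration takes no time and is no camera call.
- hand_in(): hands the job in; it is judged then, once.
The state is a dict: "time_s": time; "joints": joint angles; "qvel": joint speeds; "effort": joint torques, N m; "ee_pos": TCP position; "tool_rot": TCP orientation; "contact_force": force on the tool from outside, world axes, zero at the start; "wrist_torque": the same for the moment, N m; "opening": finger opening in m; "grasp_force": force on a finger pad.
Only numpy, scipy, OpenCV 4.12 (cv2) and the standard library are available. Lean on these libraries where they do the work, as an engineer would, in place of code of your own. Each camera call takes 0.05 s, during which the arm holds its last target. There are 200 camera calls.

## Working session

There is one attempt and no reset: what is moved stays moved. The work goes in short steps, Python scripts to look and compute and a shell command to move; the robot and the scene stay as the last step left them, time stands still between calls to the robot, and variables do not carry over. Pictures are saved under pics/ and viewed, at most 14 in all, crops included, and the job is handed in when it is done.

```bash
mkdir -p pics; ls; python3 - <<'E'
from rig import *
import cv2
s=get_state(); print({k:s[k] for k in('time_s','ee_pos','tool_rot','opening')})
for n in('scene','top'):
    im=capture(n); cv2.imwrite(f'pics/{n}0.png',im[...,::-1]); print(get_calibration(n))
E
```

```text
pics
{'time_s': 0.0, 'ee_pos': array([0.16745278, 0.52318781, 0.25518669]), 'tool_rot': array([-0.48448794, -3.10371743,  0.00372432]), 'opening': 0.08565352100215297}
{'mtx': array([[545.21170663,   0.        , 322.08346017],
       [  0.        , 545.21170663, 244.82476017],
       [  0.        ,   0.        ,   1.        ]]), 'xyz': array([0.45832372, 0.39571368, 0.95424635]), 'attitude': array([ 0.07573324, -0.7622413 , -2.84319865])}
{'mtx': array([[530.75475952,   0.        , 318.39369665],
       [  0.        , 530.75475952, 240.5129968 ],
       [  0.        ,   0.        ,   1.        ]]), 'xyz': array([ 0.40395006, -0.10107647,  0.9289869 ]), 'attitude': array([ 0.11250159, -0.17415881, -1.54391371])}
```

View pics/top0.png

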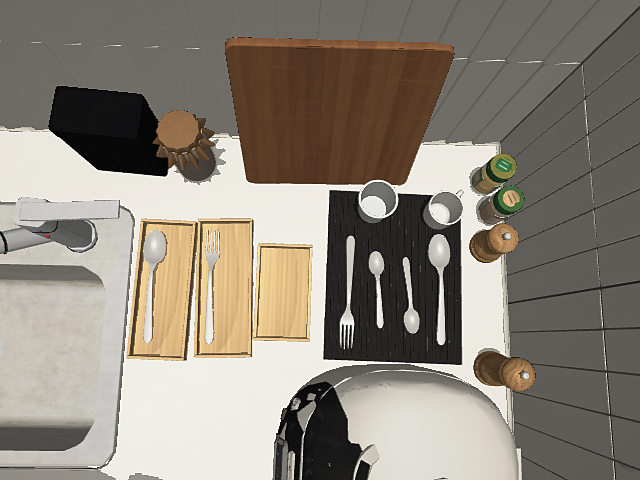

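View pics/scene0.png

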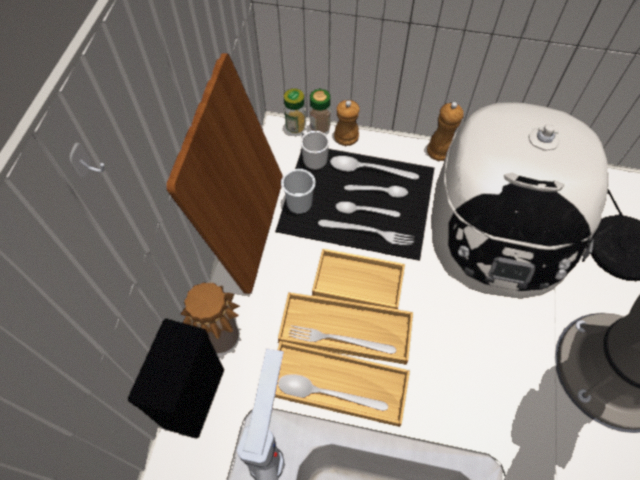

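The top view shows the mat at right (cols 325–462, rows 190–363), with the fork, two teaspoons and the spoon from left to right. The spoon, fork and short trays are at cols 130–310. A rice cooker stands just in front of the mat, toward the robot. I'll enlarge these areas.

```bash
python3 - <<'E'
import cv2
im=cv2.imread('pics/top0.png')
cv2.imwrite('pics/c1.png',cv2.resize(im[220:360,320:480],None,fx=4,fy=4,interpolation=cv2.INTER_CUBIC))
cv2.imwrite('pics/c2.png',cv2.resize(im[212:362,122:317],None,fx=4,fy=4,interpolation=cv2.INTER_CUBIC))
E
```

```text
(no output)
```

View pics/c1.png

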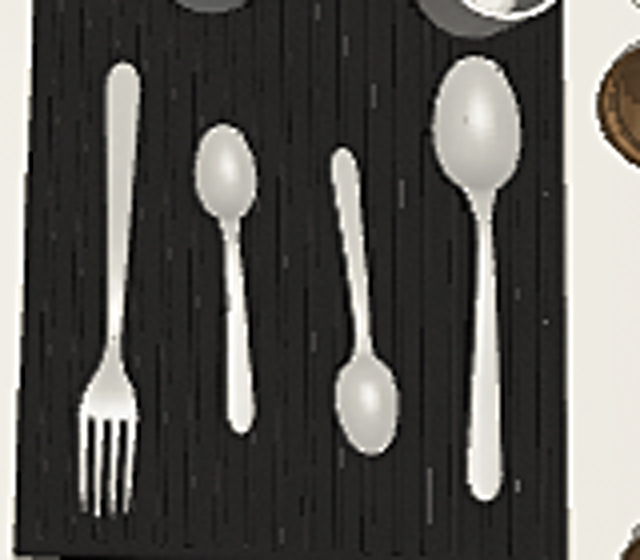

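View pics/c2.png

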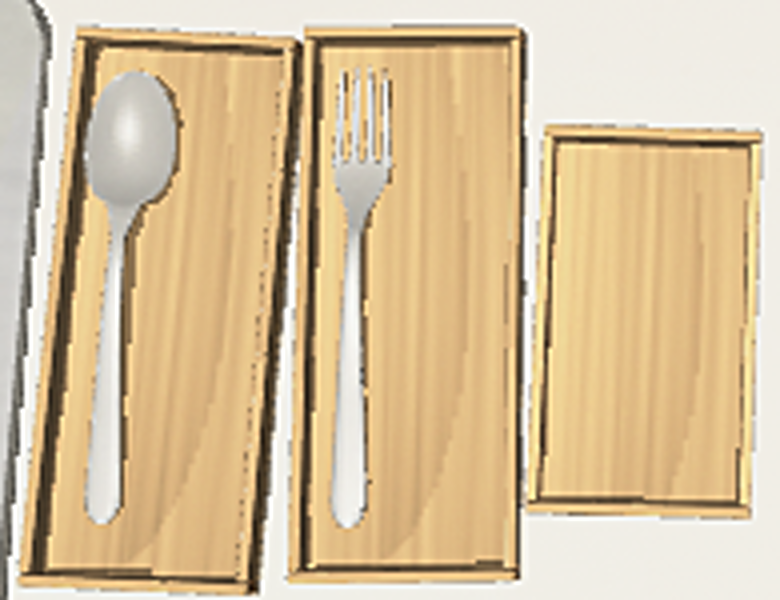

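The crops give readings for the end points of each piece and the corners of each tray rim, which I'll use below.

```bash
cat > h.py <<'E'
from rig import *
import numpy as np, cv2
from scipy.spatial.transform import Rotation as R
def p2w(px,z,name='top'):
    c=get_calibration(name); M=c['mtx']
    px=np.atleast_2d(px).astype(float)
    d=np.c_[(px-M[:2,2])/[M[0,0],M[1,1]],np.ones(len(px))]*[1,-1,-1]
    d=R.from_rotvec(c['attitude']).apply(d)
    return (c['xyz']+d*((z-c['xyz'][2])/d[:,2])[:,None])
def tool(goal, yaw=None):
    "shift in tool axes to the world TCP goal; tool y turned to world heading yaw"
    s=get_state(); T=R.from_rotvec(s['tool_rot'])
    y=T.as_matrix()[:,1]; cur=np.arctan2(y[1],y[0])
    d=T.inv().apply(np.array(goal)-s['ee_pos'])
    t=None if yaw is None else -((yaw-cur+np.pi/2)%np.pi-np.pi/2)
    print('pos',s['ee_pos'].round(4),'yhead',round(cur,3),'open',round(s['opening'],4),'j',np.round(s['joints'],2),'-> d',d.round(4),'turn',t)
E
python3 - <<'E'
from h import *
def c1(p): return np.array(p)/4+[320,220]-.375
def c2(p): return np.array(p)/4+[122,212]-.375
for n,tail,head in [('fork',(123,63),(105,515)),('tsL',(241,433),(225,124)),('tsR',(343,148),(372,455)),('spoon',(485,500),(476,57))]:
    w=p2w(c1([tail,head]),.011); v=w[1]-w[0]
    print(n,'mid',w.mean(0).round(4),'len',np.hypot(*v[:2]).round(4),'head',np.arctan2(v[1],v[0]).round(3),w[:,:2].round(3).tolist())
for n,cs in [('spoonT',[(78,28),(302,42),(250,594),(22,584)]),('forkT',[(305,28),(525,28),(520,580),(290,578)]),('tsT',[(546,128),(762,132),(750,515),(528,512)])]:
    w=p2w(c2(cs),.026)[:,:2]; c,sz,a=cv2.minAreaRect(w.astype(np.float32))
    v=w[0]+w[1]-w[2]-w[3]; print(n,np.mean(w,0).round(4),np.round(sz,3),'x head',np.arctan2(v[1],v[0]).round(3))
for q,z in [((281,450),.1),((300,480),.0),((515,430),.1),((378,200),.074),((443,210),.067)]: print(q,p2w(q,z).round(3))
M=get_calibration('top'); 
print(R.from_rotvec(get_state()['tool_rot']).as_matrix().round(2))
E
```

```text
fork mid [ 0.4871 -0.1891  0.011 ] len 0.1961 head 3.11 [[0.585, -0.192], [0.389, -0.186]]
tsL mid [ 0.4918 -0.2408  0.011 ] len 0.1344 head 0.05 [[0.425, -0.244], [0.559, -0.237]]
tsR mid [ 0.4829 -0.2952  0.011 ] len 0.1335 head -3.059 [[0.549, -0.29], [0.416, -0.301]]
spoon mid [ 0.4951 -0.3495  0.011 ] len 0.1937 head -0.003 [[0.398, -0.349], [0.592, -0.35]]
spoonT [0.4836 0.1257] [0.096 0.234] x head -0.025
forkT [0.4894 0.0228] [0.235 0.095] x head 0.032
tsT [ 0.4825 -0.0773] [0.093 0.164] x head -0.009
(281, 450) [[ 0.242 -0.083  0.1  ]]
(300, 480) [[ 0.176 -0.113  0.   ]]
(515, 430) [[ 0.274 -0.435  0.1  ]]
(378, 200) [[ 0.634 -0.232  0.074]]
(443, 210) [[ 0.622 -0.343  0.067]]
[[-0.95  0.3  -0.  ]
 [ 0.3   0.95 -0.  ]
 [-0.   -0.   -1.  ]]
```

```bash
python3 - <<'E'
from h import *
def tri(pt,ps):
    a=[p2w(pt,0)[0],get_calibration('top')['xyz']]; b=[p2w(ps,0,'scene')[0],get_calibration('scene')['xyz']]
    u=a[1]-a[0]; v=b[1]-b[0]; t=np.linalg.lstsq(np.c_[u,-v],b[0]-a[0],rcond=None)[0]
    p,q=a[0]+t[0]*u,b[0]+t[1]*v; return ((p+q)/2).round(3),np.linalg.norm(p-q).round(3)
print('spout tip',tri((118,209),(275,352)),'spout base',tri((20,209),(262,460)))
print('cooker handle',tri((377,449),(482,177)))
for z in(.15,.2,.25): print('cooker front @',z,p2w((410,366),z)[0].round(3),p2w((290,400),z)[0].round(3))
tool([.45,.05,.25],1.57)
E
```

```text
spout tip (array([0.578, 0.154, 0.192]), np.float64(0.002)) spout base (array([0.569, 0.297, 0.178]), np.float64(0.019))
cooker handle (array([ 0.287, -0.208,  0.217]), np.float64(0.039))
cooker front @ 0.15 [ 0.368 -0.266  0.15 ] [ 0.319 -0.095  0.15 ]
cooker front @ 0.2 [ 0.37  -0.255  0.2  ] [ 0.324 -0.095  0.2  ]
cooker front @ 0.25 [ 0.373 -0.245  0.25 ] [ 0.33  -0.095  0.25 ]
pos [0.1675 0.5233 0.2553] yhead 1.261 open 0.0854 j [-1.3   0.31  0.01  1.51 -0.    1.32 -0.03] -> d [-0.4133 -0.3646  0.0061] turn -0.3088669881510826
```

Careful with the scale: shifts go in mm and turns go in units of 0.1 rad. That gives: -0.029 m is -29, -0.028 m is -28.

```bash
python3 -m inch '{"rows":[[0.05,-29,-28,0,0],[0.05,-58,-56,0,0],[0.05,-87,-84,0,0],[0.05,-116,-112,0,0],[0.05,-145,-140,0,0]]}'
python3 -m inch '{"rows":[[0.05,-145,-140,0,0],[0.05,-145,-140,0,0],[0.05,-145,-140,0,0],[0.05,-145,-140,0,0],[0.05,-145,-140,0,0]]}'
python3 - <<'E'
from h import *
tool([.473,-.1887,.20],1.54)
E
```

```text
time_s: 0.52
ee_pos: [0.2634, 0.3442, 0.2558]
tool_rot: [-0.484, -3.104, 0.001]
contact_force: [0.1, -0.3, 0.2]
opening: 0.0497
grasp_force: 0.0
time_s: 0.93
ee_pos: [0.3592, 0.1655, 0.2562]
tool_rot: [0.488, 3.103, -0.001]
contact_force: [0.8, 0.0, 0.2]
opening: 0.0499
grasp_force: 0.0
pos [0.3592 0.1655 0.2562] yhead 1.259 open 0.0499 j [-0.83 -0.02  0.35  1.9   0.01  1.26  0.78] -> d [-0.217  -0.3022  0.0563] turn -0.2811228342524301
```

In the tool's units: -0.16 m is -160, -0.12 m is -120.

```bash
python3 -m inch '{"rows":[[0.05,-160,-120,0,0],[0.05,-160,-120,0,0],[0.05,-160,-120,0,0],[0.05,-160,-120,0,0],[0.05,-160,-120,0,0]]}' >/dev/null
python3 -m inch '{"rows":[[0.04,-57,-182,0,-1.2],[0.04,-57,-182,0,-2.4],[0.04,-57,-182,50,-2.81],[0.04,-57,-182,50,-2.81],[0.04,-57,-182,50,-2.81]]}'
python3 - <<'E'
from h import *
tool([.473,-.1887,.032],1.54)
cv2.imwrite('pics/top1.png',cv2.resize(capture('top')[180:380,260:500,::-1],None,fx=3,fy=3))
E
```

```text
time_s: 1.77
ee_pos: [0.4729, -0.1817, 0.2077]
tool_rot: [0.044, 3.141, 0.001]
contact_force: [0.7, 0.3, 0.4]
opening: 0.0399
grasp_force: 0.0
pos [ 0.4729 -0.1817  0.2077] yhead 1.543 open 0.0399 j [-0.2   0.29  0.67  1.73 -0.2   1.19  2.06] -> d [-0.0002 -0.0071  0.1757] turn 0.0030184269357589333
```

View pics/top1.png

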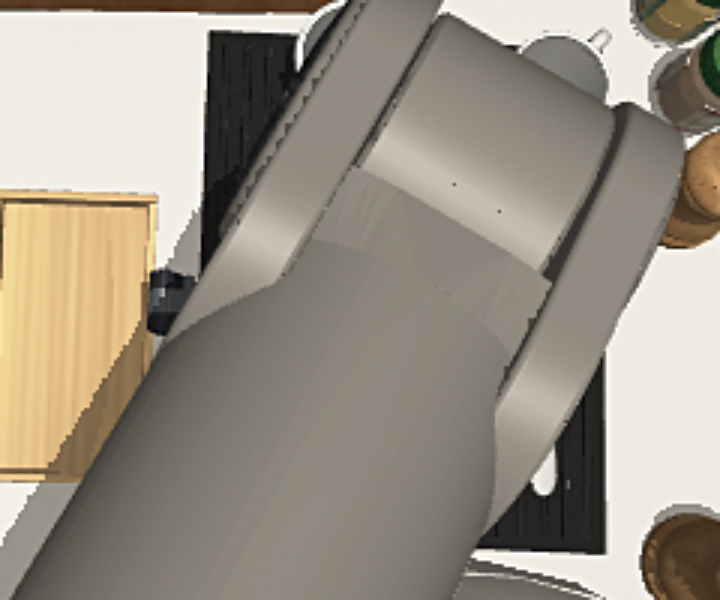

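The view is mostly covered by the arm. The open finger shows at crop pixel (170,300), clear of the trays. Descending on the fork.

```bash
python3 -m inch '{"rows":[[0.04,0,-7,40,0],[0.04,0,-7,80,0],[0.04,0,-7,120,0],[0.04,0,-7,150,0],[0.04,0,-7,175,0]]}'
python3 -m inch '{"rows":[[0.0,0,0,0,0],[0.0,0,0,0,0],[0.0,0,0,0,0],[0.0,0,0,0,0],[0.0,0,0,0,0]]}'
python3 - <<'E'
from h import *
tool([.473,-.1887,.032],1.54)
E
```

```text
time_s: 2.23
ee_pos: [0.4711, -0.1861, 0.0303]
tool_rot: [-0.045, -3.137, -0.002]
contact_force: [0.3, 0.1, 0.7]
opening: 0.0398
grasp_force: 0.0
time_s: 2.65
ee_pos: [0.4731, -0.1869, 0.0336]
tool_rot: [0.045, 3.141, 0.0]
contact_force: [0.6, 0.2, -0.4]
opening: 0.0056
grasp_force: 58.5
pos [ 0.4731 -0.1869  0.0336] yhead 1.542 open 0.0056 j [-0.09  0.52  0.57  1.91 -0.38  0.82  2.23] -> d [ 0.     -0.0018  0.0016] turn 0.002313320988839962
```

```bash
python3 -m inch '{"rows":[[0.0,0,0,-10,0],[0.0,0,0,-35,0],[0.0,0,0,-65,0],[0.0,0,0,-80,0],[0.0,0,0,-80,0]]}'
python3 - <<'E'
from h import *
tool([.476,.0083,.034],1.605)
cv2.imwrite('pics/s1.png',capture('scene')[...,::-1])
E
```

```text
time_s: 3.07
ee_pos: [0.4759, -0.1887, 0.1181]
tool_rot: [0.045, 3.132, -0.004]
contact_force: [1.0, 0.5, -0.6]
opening: 0.0053
grasp_force: 58.6
pos [ 0.4759 -0.1887  0.1181] yhead 1.542 open 0.0053 j [-0.15  0.4   0.64  1.84 -0.29  0.99  2.15] -> d [0.0064 0.1971 0.0836] turn -0.0631038492274052
```

View pics/s1.png

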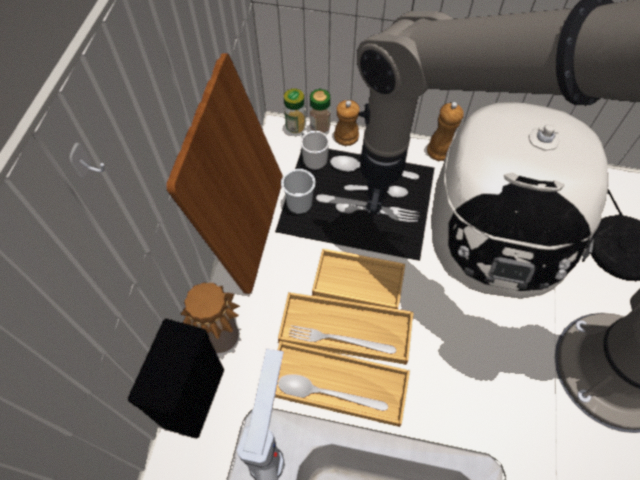

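The fork is held and lifted level: its handle end is at (320,198), its tines at (415,214) and the fingers at (375,200). Carrying it to the fork tray.

In the tool's units: 0.18 m is 180, 0.15 m is 150, -0.063 rad is -0.63.

```bash
python3 -m inch '{"rows":[[0.0,0,30,0,-0.2],[0.0,0,70,0,-0.5],[0.0,0,110,0,-0.63],[0.0,0,150,0,-0.63],[0.0,0,180,0,-0.63]]}'
python3 -m inch '{"rows":[[0.0,0,14,0,0],[0.0,0,14,0,0],[0.0,0,14,0,0],[0.0,0,14,0,0]]}'
python3 - <<'E'
from h import *
tool([.476,.0083,.034],1.605)
E
```

```text
time_s: 3.53
ee_pos: [0.4767, -0.003, 0.1124]
tool_rot: [0.058, -3.139, -0.003]
contact_force: [-0.3, 0.2, -0.1]
opening: 0.006
grasp_force: 58.6
time_s: 3.87
ee_pos: [0.4771, 0.0051, 0.113]
tool_rot: [0.051, -3.14, 0.002]
contact_force: [0.3, -0.5, -0.1]
opening: 0.0054
grasp_force: 58.7
pos [0.4771 0.0051 0.113 ] yhead 1.603 open 0.0054 j [-0.52  0.34  0.58  1.92 -0.22  0.95  1.77] -> d [0.0009 0.0033 0.079 ] turn -0.0018103674963365624
```

```bash
python3 -m inch '{"rows":[[0.0,1,3,30,0],[0.0,1,3,55,0],[0.0,1,3,70,0],[0.0,1,3,79,0],[0.0,1,3,79,0]]}'
python3 -m inch '{"rows":[[0.0,0,0,0,0],[0.014,0,0,0,0],[0.02,0,0,0,0],[0.02,0,0,0,0],[0.02,0,0,0,0]]}'
python3 -m inch '{"rows":[[0.02,0,0,-30,0],[0.02,0,0,-60,0],[0.02,0,0,-80,0],[0.02,0,0,-80,0]]}'
python3 - <<'E'
from h import *
tool([.508,-.3497,.10],1.568)
cv2.imwrite('pics/s2.png',capture('scene')[250:450,240:440,::-1].repeat(3,0).repeat(3,1))
E
```

```text
time_s: 4.28
ee_pos: [0.4757, 0.007, 0.0335]
tool_rot: [0.047, -3.139, 0.003]
contact_force: [-0.7, -0.1, -0.7]
opening: 0.0057
grasp_force: 58.8
time_s: 4.7
ee_pos: [0.4769, 0.0097, 0.0347]
tool_rot: [-0.054, 3.14, 0.0]
contact_force: [-0.5, -0.4, 1.0]
opening: 0.0197
grasp_force: 0.0
time_s: 5.03
ee_pos: [0.4802, 0.0096, 0.1187]
tool_rot: [-0.054, 3.131, 0.002]
contact_force: [0.4, 0.2, 0.7]
opening: 0.02
grasp_force: 0.0
pos [0.4802 0.0096 0.1187] yhead 1.605 open 0.02 j [-0.53  0.33  0.58  1.92 -0.22  0.95  1.76] -> d [-0.0152 -0.3601  0.0185] turn 0.03713652947446877
```

View pics/s2.png

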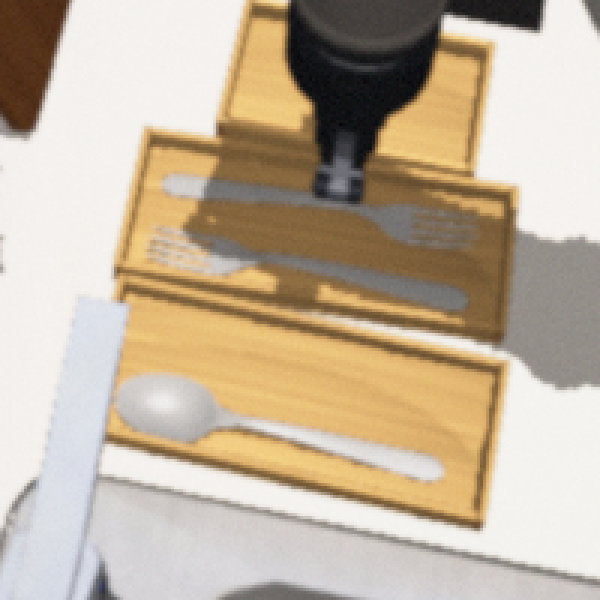

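The fork lies lengthwise in its tray's free half, with its tines at (440,225) and clear of the resident fork. Next is the left teaspoon.

```bash
python3 -m inch '{"rows":[[0.035,-4,-40,0,0],[0.035,-8,-80,0,0],[0.035,-12,-120,0,0],[0.035,-17.5,-160,0,0],[0.035,-17.5,-200,0,0]]}' >/dev/null
python3 -m inch '{"rows":[[0.035,0,-30,0,-0.15],[0.035,0,-50,0,-0.15],[0.035,0,-50,0,-0.15],[0.035,0,-50,0,-0.15]]}'
python3 - <<'E'
from h import *
tool([.506,-.2401,.031],1.62)
E
```

```text
time_s: 5.83
ee_pos: [0.5013, -0.2407, 0.1131]
tool_rot: [0.072, -3.138, -0.001]
contact_force: [-0.3, 0.5, -0.2]
opening: 0.0351
grasp_force: 0.0
pos [ 0.5013 -0.2407  0.1131] yhead 1.617 open 0.0351 j [-0.03  0.5   0.61  1.71 -0.33  1.04  2.31] -> d [-0.0049  0.0003  0.082 ] turn -0.0033713184580215216
```

In the tool's units: 0.082 m is 82, 0.072 m is 72.

```bash
python3 -m inch '{"rows":[[0.035,-5,0,30,0],[0.035,-5,0,55,0],[0.035,-5,0,72,0],[0.035,-5,0,82,0],[0.035,-5,0,82,0]]}'
python3 -m inch '{"rows":[[0.0,0,0,0,0],[0.0,0,0,0,0],[0.0,0,0,0,0],[0.0,0,0,0,0],[0.0,0,0,0,0]]}'
python3 - <<'E'
from h import *
tool([.506,-.2401,.031],1.62)
E
```

```text
time_s: 6.25
ee_pos: [0.5069, -0.2363, 0.0307]
tool_rot: [0.081, -3.137, -0.006]
contact_force: [-0.2, -0.3, -0.5]
opening: 0.0347
grasp_force: 0.0
time_s: 6.67
ee_pos: [0.508, -0.2391, 0.0327]
tool_rot: [-0.078, 3.14, 0.0]
contact_force: [-0.2, -0.2, 0.3]
opening: 0.0053
grasp_force: 58.7
pos [ 0.508  -0.2391  0.0327] yhead 1.62 open 0.0053 j [ 0.01  0.61  0.56  1.76 -0.4   0.88  2.37] -> d [ 0.0021 -0.0009  0.0017] turn 0.00031042258098112896
```

In the tool's units: -0.07 m is -70, -0.06 m is -60.

```bash
python3 -m inch '{"rows":[[0.0,0,0,-10,0],[0.0,0,0,-35,0],[0.0,0,0,-60,0],[0.0,0,0,-70,0],[0.0,0,0,-70,0]]}'
python3 -m inch '{"rows":[[0.0,0,30,0,0.2],[0.0,0,70,0,0.4],[0.0,0,110,0,0.58],[0.0,0,150,0,0.58],[0.0,0,170,0,0.58]]}' >/dev/null
python3 -m inch '{"rows":[[0.0,0,9,0,0],[0.0,0,9,0,0],[0.0,0,9,0,0],[0.0,0,9,0,0]]}'
python3 - <<'E'
from h import *
tool([.4985,-.0605,.033],1.562)
E
```

```text
time_s: 7.08
ee_pos: [0.5097, -0.2408, 0.1057]
tool_rot: [-0.077, 3.134, -0.005]
contact_force: [-0.3, -0.6, 0.1]
opening: 0.0052
grasp_force: 58.7
time_s: 7.83
ee_pos: [0.4992, -0.0633, 0.1023]
tool_rot: [0.019, 3.141, -0.003]
contact_force: [0.2, -0.9, -0.8]
opening: 0.0057
grasp_force: 58.7
pos [ 0.4992 -0.0633  0.1023] yhead 1.559 open 0.0057 j [-0.39  0.41  0.62  1.87 -0.28  0.95  1.91] -> d [0.0007 0.003  0.0693] turn -0.003490737511664399
```

In the tool's units: 0.069 m is 69, 0.06 m is 60.

```bash
python3 -m inch '{"rows":[[0.0,0,2,25,0],[0.0,0,2,45,0],[0.0,0,2,60,0],[0.0,0,2,69,0],[0.0,0,2,69,0]]}'
python3 -m inch '{"rows":[[0.0,0,0,0,0],[0.014,0,0,0,0],[0.017,0,0,0,0],[0.017,0,0,0,0],[0.017,0,0,0,0]]}'
python3 -m inch '{"rows":[[0.017,0,0,-30,0],[0.017,0,0,-60,0],[0.017,0,0,-80,0],[0.017,0,0,-80,0]]}'
python3 - <<'E'
from h import *
tool([.469,-.2963,.1],1.654)
E
```

```text
time_s: 8.25
ee_pos: [0.4988, -0.0612, 0.0327]
tool_rot: [-0.02, -3.14, 0.002]
contact_force: [0.8, 0.4, -0.5]
opening: 0.0056
grasp_force: 59.1
time_s: 8.67
ee_pos: [0.4996, -0.0586, 0.0336]
tool_rot: [0.014, 3.141, 0.0]
contact_force: [0.0, -0.3, 0.7]
opening: 0.017
grasp_force: 0.0
time_s: 9.0
ee_pos: [0.5029, -0.0592, 0.1178]
tool_rot: [0.014, 3.132, -0.0]
contact_force: [0.8, 0.2, 0.6]
opening: 0.017
grasp_force: 0.0
pos [ 0.5029 -0.0592  0.1178] yhead 1.562 open 0.017 j [-0.41  0.39  0.63  1.85 -0.27  0.98  1.9 ] -> d [ 0.032  -0.2374  0.0175] turn -0.09183509460803085
```

```bash
python3 -m inch '{"rows":[[0.035,8,-40,0,0],[0.035,16,-80,0,0],[0.035,24,-120,0,0],[0.035,30,-160,0,0],[0.035,30,-200,0,0]]}' >/dev/null
python3 -m inch '{"rows":[[0.035,0,-30,0,-0.9],[0.035,0,-38,0,-0.92],[0.035,0,-38,0,-0.92],[0.035,0,-38,0,-0.92]]}'
python3 - <<'E'
from h import *
tool([.469,-.2964,.031],1.654)
E
```

```text
time_s: 9.75
ee_pos: [0.467, -0.2953, 0.1126]
tool_rot: [0.129, -3.138, -0.003]
contact_force: [0.4, 0.6, 0.1]
opening: 0.0352
grasp_force: 0.0
pos [ 0.467  -0.2953  0.1126] yhead 1.653 open 0.0352 j [ 0.07  0.5   0.63  1.72 -0.33  1.04  2.47] -> d [-0.0019 -0.0015  0.0816] turn -0.0009942972292986685
```

In the tool's units: 0.081 m is 81, 0.072 m is 72.

```bash
python3 -m inch '{"rows":[[0.035,-1,0,30,0],[0.035,-1,-1,55,0],[0.035,-1,-1,72,0],[0.035,-1,-1,81,0],[0.035,-1,-1,81,0]]}' >/dev/null
python3 -m inch '{"rows":[[0.0,0,0,0,0],[0.0,0,0,0,0],[0.0,0,0,0,0],[0.0,0,0,0,0],[0.0,0,0,0,0]]}'
python3 -m inch '{"rows":[[0.0,0,0,-10,0],[0.0,0,0,-35,0],[0.0,0,0,-60,0],[0.0,0,0,-70,0],[0.0,0,0,-70,0]]}'
python3 - <<'E'
from h import *
tool([.4685,-.0945,.033],1.562)
E
```

```text
time_s: 10.58
ee_pos: [0.4691, -0.2968, 0.033]
tool_rot: [-0.131, 3.137, 0.0]
contact_force: [-0.7, 1.4, 1.3]
opening: 0.0051
grasp_force: 58.8
time_s: 11.0
ee_pos: [0.47, -0.299, 0.1056]
tool_rot: [-0.13, 3.133, -0.006]
contact_force: [-0.2, 0.2, -0.8]
opening: 0.0053
grasp_force: 58.7
pos [ 0.47   -0.299   0.1056] yhead 1.654 open 0.0053 j [ 0.08  0.51  0.63  1.72 -0.35  1.02  2.49] -> d [-0.015   0.2043  0.0718] turn 0.09159002639391045
```

In the tool's units: 0.19 m is 190, 0.15 m is 150, 0.092 rad is 0.92.

```bash
python3 -m inch '{"rows":[[0.0,-3,30,0,0],[0.0,-7,70,0,0.3],[0.0,-11,110,0,0.6],[0.0,-15,150,0,0.92],[0.0,-15,190,0,0.92]]}' >/dev/null
python3 -m inch '{"rows":[[0.0,0,12,0,0],[0.0,0,12,0,0],[0.0,0,12,0,0],[0.0,0,12,0,0]]}'
python3 - <<'E'
from h import *
tool([.4685,-.0945,.033],1.562)
E
```

```text
time_s: 11.75
ee_pos: [0.4671, -0.0961, 0.1019]
tool_rot: [-0.016, -3.141, 0.002]
contact_force: [1.2, -0.4, 0.9]
opening: 0.0053
grasp_force: 58.8
pos [ 0.4671 -0.0961  0.1019] yhead 1.56 open 0.0053 j [-0.36  0.36  0.65  1.94 -0.27  0.93  1.99] -> d [-0.0014  0.0017  0.0689] turn -0.0016804336481710536
```

```bash
python3 -m inch '{"rows":[[0.0,0,0,25,0],[0.0,0,0,45,0],[0.0,0,0,60,0],[0.0,0,0,69,0],[0.0,0,0,69,0]]}'
python3 -m inch '{"rows":[[0.0,0,0,0,0],[0.014,0,0,0,0],[0.017,0,0,0,0],[0.017,0,0,0,0],[0.017,0,0,0,0]]}'
python3 -m inch '{"rows":[[0.017,0,0,-30,0],[0.017,0,0,-60,0],[0.017,0,0,-80,0],[0.017,0,0,-80,0]]}'
python3 - <<'E'
from h import *
tool([.512,-.3495,.1],1.568)
E
```

```text
time_s: 12.17
ee_pos: [0.4665, -0.097, 0.0329]
tool_rot: [-0.02, -3.139, 0.001]
contact_force: [-0.7, 0.1, 1.5]
opening: 0.0053
grasp_force: 59.0
time_s: 12.58
ee_pos: [0.4678, -0.0948, 0.0335]
tool_rot: [0.014, 3.141, -0.0]
contact_force: [0.6, 0.2, -0.7]
opening: 0.0171
grasp_force: 0.0
time_s: 12.92
ee_pos: [0.4711, -0.0955, 0.1175]
tool_rot: [0.014, 3.132, -0.001]
contact_force: [1.3, -0.6, -0.0]
opening: 0.0168
grasp_force: 0.0
pos [ 0.4711 -0.0955  0.1175] yhead 1.562 open 0.0168 j [-0.37  0.34  0.66  1.92 -0.26  0.95  1.98] -> d [-0.043  -0.2536  0.0181] turn -0.005893351261151647
```

In the tool's units: -0.08 m is -80, -0.043 m is -43.

```bash
python3 -m inch '{"rows":[[0.035,-9,-40,0,0],[0.035,-18,-80,0,0],[0.035,-27,-120,0,0],[0.035,-36,-160,0,0],[0.035,-43,-200,0,0]]}' >/dev/null
python3 -m inch '{"rows":[[0.035,0,-30,0,-0.06],[0.035,0,-53,0,-0.06],[0.035,0,-53,0,-0.06],[0.035,0,-53,0,-0.06]]}'
python3 - <<'E'
from h import *
tool([.512,-.3495,.033],1.568)
E
```

```text
time_s: 13.67
ee_pos: [0.507, -0.3497, 0.1124]
tool_rot: [-0.01, -3.14, 0.0]
contact_force: [0.3, 1.1, -0.3]
opening: 0.0351
grasp_force: 0.0
pos [ 0.507  -0.3497  0.1124] yhead 1.564 open 0.0351 j [ 0.15  0.62  0.64  1.53 -0.4   1.12  2.45] -> d [-0.0051  0.0002  0.0794] turn -0.0036153587414793353
```

```bash
python3 -m inch '{"rows":[[0.035,-4,0,30,0],[0.035,-4,0,55,0],[0.035,-4,0,70,0],[0.035,-4,0,78,0],[0.035,-4,0,78,0]]}' >/dev/null
python3 -m inch '{"rows":[[0.0,0,0,0,0],[0.0,0,0,0,0],[0.0,0,0,0,0],[0.0,0,0,0,0],[0.0,0,0,0,0]]}'
python3 -m inch '{"rows":[[0.0,0,0,-10,0],[0.0,0,0,-35,0],[0.0,0,0,-65,0],[0.0,0,0,-80,0],[0.0,0,0,-80,0]]}'
python3 - <<'E'
from h import *
tool([.466,.05,.11],1.57)
cv2.imwrite('pics/s3.png',capture('scene')[120:420,240:440,::-1].repeat(2,0).repeat(2,1))
E
```

```text
time_s: 14.5
ee_pos: [0.5134, -0.3483, 0.0368]
tool_rot: [0.004, 3.139, -0.002]
contact_force: [0.3, 0.8, 3.4]
opening: 0.0053
grasp_force: 58.7
time_s: 14.92
ee_pos: [0.5144, -0.3506, 0.1205]
tool_rot: [0.005, 3.134, -0.009]
contact_force: [-0.5, -0.2, 0.1]
opening: 0.0056
grasp_force: 59.5
pos [ 0.5144 -0.3506  0.1205] yhead 1.568 open 0.0056 j [ 0.15  0.62  0.65  1.52 -0.4   1.13  2.44] -> d [0.0497 0.4004 0.008 ] turn -0.0024286928567385235
```

View pics/s3.png

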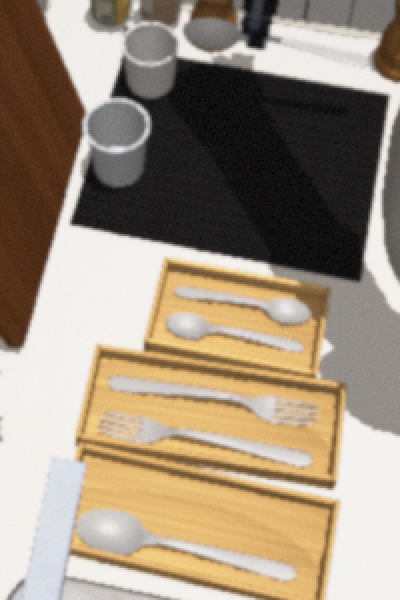

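The fork and both teaspoons lie properly in their trays: teaspoons at (240,305) and (235,330), fork at (210,395). The cups are undisturbed. The spoon is held at (255,30). I'll carry it over, then turn it half round so the two bowls don't clash.

```bash
python3 -m inch '{"rows":[[0.0,5,30,0,0],[0.0,11,70,0,0],[0.0,16,110,0,0],[0.0,20,150,0,0],[0.0,24,190,0,0]]}' >/dev/null
python3 -m inch '{"rows":[[0.0,5,40,0,0],[0.0,10,80,0,0],[0.0,16,120,0,0],[0.0,20,160,0,0],[0.0,20,180,0,0]]}'>/dev/null
python3 -m inch '{"rows":[[0.0,0,0,0,-1.2],[0.0,0,0,0,-2.4],[0.0,0,0,0,-3.6],[0.0,0,0,0,-4.8],[0.0,0,0,0,-6]]}'
python3 - <<'E'
from h import *
tool([.466,.05,.11],1.57)
E
```

```text
time_s: 16.22
ee_pos: [0.4679, 0.0223, 0.1141]
tool_rot: [0.933, -2.997, -0.001]
contact_force: [-0.6, -0.3, -1.0]
opening: 0.0055
grasp_force: 59.5
pos [0.4679 0.0223 0.1141] yhead 2.174 open 0.0055 j [-0.51  0.31  0.52  1.94 -0.19  0.94  2.27] -> d [-0.0141  0.0239  0.004 ] turn 0.6043551164013172
```

Joint 7 rises with a negative turn and would run out of range, so I'll turn the other way.

```bash
python3 -m inch '{"rows":[[0.0,0,0,0,1],[0.0,0,0,0,2.2],[0.0,0,0,0,3.4],[0.0,0,0,0,4.6],[0.0,0,0,0,5.8]]}' >/dev/null
python3 -m inch '{"rows":[[0.0,0,0,0,1.2],[0.0,0,0,0,2.4],[0.0,0,0,0,3.6],[0.0,0,0,0,4.8],[0.0,0,0,0,6]]}'>/dev/null
python3 -m inch '{"rows":[[0.0,0,0,0,1.2],[0.0,0,0,0,2.4],[0.0,0,0,0,3.6],[0.0,0,0,0,4.8],[0.0,0,0,0,6]]}'>/dev/null
python3 -m inch '{"rows":[[0.0,0,0,0,1.2],[0.0,0,0,0,2.4],[0.0,0,0,0,3.6],[0.0,0,0,0,4.8],[0.0,0,0,0,6]]}'>/dev/null
python3 -m inch '{"rows":[[0.0,0,0,0,1.2],[0.0,0,0,0,2.4],[0.0,0,0,0,3.6],[0.0,0,0,0,4.8],[0.0,0,0,0,6]]}'>/dev/null
python3 -m inch '{"rows":[[0.0,0,0,0,1.2],[0.0,0,0,0,2.4],[0.0,0,0,0,3.6],[0.0,0,0,0,4.8],[0.0,0,0,0,6]]}'
python3 - <<'E'
from h import *
tool([.4652,.1112,.11],1.546)
E
```

```text
time_s: 18.72
ee_pos: [0.4681, 0.0223, 0.1141]
tool_rot: [3.132, 0.24, -0.004]
contact_force: [-0.8, -0.6, -0.8]
opening: 0.0053
grasp_force: 59.5
pos [0.4681 0.0223 0.1141] yhead -1.418 open 0.0053 j [-1.01  0.57  1.27  1.95 -0.62  1.09 -0.9 ] -> d [ 0.0107 -0.0884  0.0041] turn 0.17744666835394973
```

```bash
python3 -m inch '{"rows":[[0.0,0,0,0,0.6],[0.0,0,0,0,1.2],[0.0,0,0,0,1.77],[0.0,0,0,0,1.77]]}'
python3 - <<'E'
from h import *
tool([.4652,.1112,.11],1.546)
cv2.imwrite('pics/s4.png',capture('scene')[240:440,220:480,::-1].repeat(3,0).repeat(3,1))
E
```

```text
time_s: 19.05
ee_pos: [0.4682, 0.0223, 0.1142]
tool_rot: [3.141, -0.03, -0.004]
contact_force: [-0.2, -0.6, -1.2]
opening: 0.0055
grasp_force: 59.5
pos [0.4682 0.0223 0.1142] yhead -1.59 open 0.0055 j [-1.01  0.58  1.27  1.95 -0.63  1.09 -1.06] -> d [-0.0047 -0.0888  0.0042] turn 0.005452937169398098
```

View pics/s4.png

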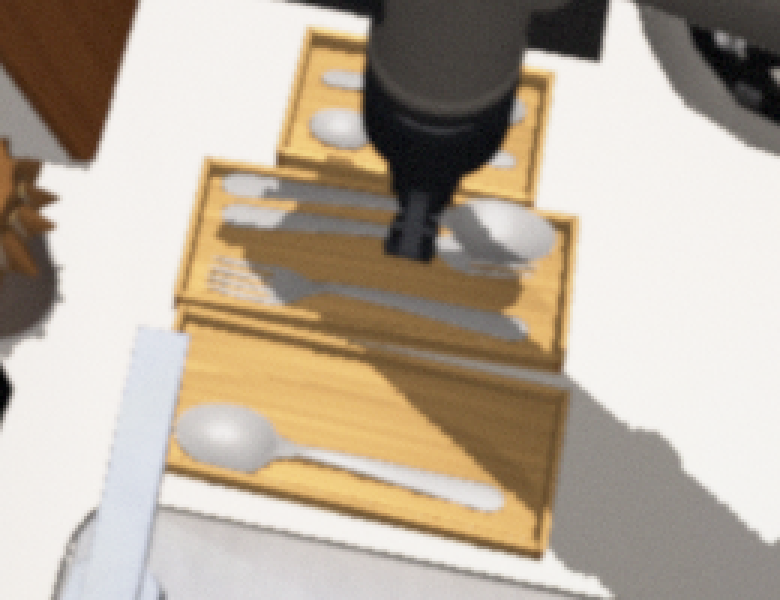

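The spoon is held level and flipped, with its bowl at (500,235) toward the robot. Moving over the spoon tray and lowering.

In the tool's units: -0.088 m is -88, -0.06 m is -60, 0.005 rad is 0.05.

```bash
python3 -m inch '{"rows":[[0.0,-2,-30,0,0],[0.0,-3,-60,0,0.05],[0.0,-3,-88,0,0.05],[0.0,-3,-88,0,0.05],[0.0,-3,-88,0,0.05]]}'
python3 - <<'E'
from h import *
tool([.4652,.1112,.037],1.546)
E
```

```text
time_s: 19.52
ee_pos: [0.4674, 0.1122, 0.1145]
tool_rot: [3.141, -0.027, -0.002]
contact_force: [-0.4, -1.5, 0.4]
opening: 0.0056
grasp_force: 59.5
pos [0.4674 0.1122 0.1145] yhead -1.588 open 0.0056 j [-1.18  0.6   1.26  1.92 -0.65  1.11 -1.24] -> d [-0.002   0.001   0.0775] turn 0.007771005966507261
```

```bash
python3 -m inch '{"rows":[[0.0,0,0,30,0],[0.0,0,0,55,0],[0.0,0,0,70,0],[0.0,0,0,78,0],[0.0,0,0,78,0]]}'
python3 - <<'E'
from h import *
tool([.4652,.1112,.037],1.546)
E
```

```text
time_s: 19.93
ee_pos: [0.4672, 0.1085, 0.037]
tool_rot: [3.141, -0.039, -0.004]
contact_force: [-0.2, -0.8, -1.2]
opening: 0.0055
grasp_force: 59.5
pos [0.4672 0.1085 0.037 ] yhead -1.596 open 0.0055 j [-1.08  0.7   1.13  1.99 -0.78  0.97 -1.15] -> d [-0.0021 -0.0027  0.    ] turn -0.00014908230746168982
```

```bash
python3 -m inch '{"rows":[[0.0,0,0,1,0],[0.0,0,0,1,0],[0.014,0,0,1,0],[0.02,0,0,1,0],[0.02,0,0,1,0]]}'
python3 -m inch '{"rows":[[0.02,0,0,0,0],[0.02,0,0,-20,0],[0.02,0,0,-50,0],[0.02,0,0,-80,0],[0.02,0,0,-80,0]]}'
python3 -m inch '{"rows":[[0.02,0,40,0,0],[0.02,0,80,0,0],[0.02,0,120,0,0],[0.02,0,160,0,0],[0.02,0,180,0,0]]}'
python3 - <<'E'
from h import *
cv2.imwrite('pics/s5.png',capture('scene')[130:430,240:440,::-1].repeat(2,0).repeat(2,1))
cv2.imwrite('pics/t5.png',capture('top')[190:370,120:470,::-1].repeat(2,0).repeat(2,1))
E
```

```text
time_s: 20.35
ee_pos: [0.4683, 0.1104, 0.0365]
tool_rot: [-3.141, 0.036, -0.001]
contact_force: [0.4, -0.5, -1.2]
opening: 0.0199
grasp_force: 0.0
time_s: 20.77
ee_pos: [0.472, 0.1099, 0.1212]
tool_rot: [-3.139, 0.036, -0.015]
contact_force: [0.9, -0.3, 0.2]
opening: 0.0201
grasp_force: 0.0
time_s: 21.18
ee_pos: [0.463, -0.0752, 0.117]
tool_rot: [3.139, -0.045, 0.003]
contact_force: [0.1, -1.0, -0.5]
opening: 0.0198
grasp_force: 0.0
```

View pics/s5.png

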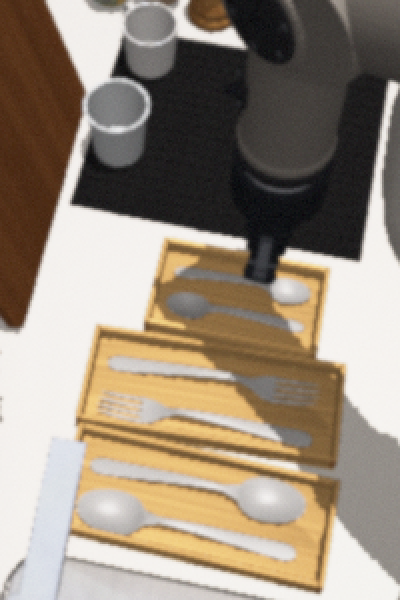

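View pics/t5.png

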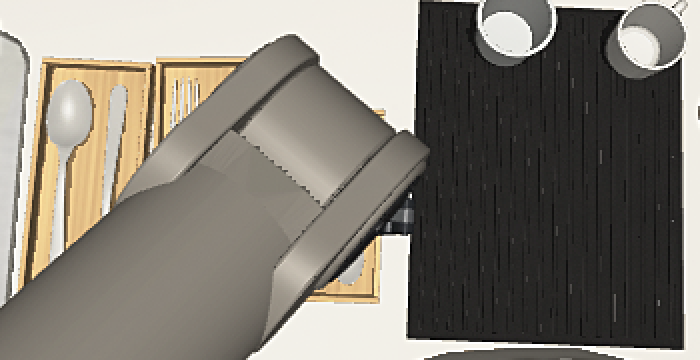

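All four pieces lie lengthwise in their trays: spoon at (200,485), fork at (215,380), teaspoons at (245,285) and (235,312). They are released, both cups stand in place, and the gripper is clear. Handing in.

Careful with the scale: shifts go in mm and turns go in units of 0.1 rad. That gives: -0.06 m is -60, -0.04 m is -40.

```bash
python3 -m inch '{"rows":[[0.02,0,0,-40,0],[0.02,0,0,-60,0],[0.02,0,0,-60,0],[0.02,0,0,-60,0]]}'; python3 -c "
from rig import *
print(hand_in())"
```

```text
time_s: 21.62
ee_pos: [0.4648, -0.0684, 0.1769]
tool_rot: [-3.14, 0.032, -0.003]
contact_force: [-0.8, 0.5, -0.5]
opening: 0.0203
grasp_force: 0.0
the job is handed in; nothing more can be done
None
```

I sorted all four pieces into their trays and handed the job in at about 21.6 s; the last pictures show each piece lying lengthwise in the right tray with both cups where they stood, but the hand-in returned no verdict.

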